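# Unlock the travel case and hold the key turned

## Task

Take the key out of its wooden stand by its brittle acrylic head, gripping it only gently so it does not crack, and put it blade-down into the lock on top of the travel case. The lock's discs are sticky, so wiggle the key past them instead of forcing it until it is fully home, then turn it a quarter turn clockwise against the spring. Finish still holding the key home and turned, so the bolt stays drawn back; leave the bowl, the pacifiers and the tongs where they are.

Things in the scene. Friction and masses are not known exactly. Their poses are not given: they have to be found in the camera images.
- key: Loose key standing blade-down in the stand, 67 mm tall, 30 g. Origin: middle of the blade's tip; z runs up to the head. Blade: flat steel, 14 mm wide (x), 5 mm thick (y), z = 0 to 33 mm, the same either way round (half a turn about z).
- key_head (a point): Middle of the key's flat pale acrylic head, 50 mm above the tip; head 26 mm wide (x), 10 mm thick (y), 34 mm tall. Pinch it across the 10 mm thickness (fingers closing along y). It cracks when squeezed with more than about 60 N; a grip of 30 N is enough for the whole job.
- stand_slot (a point): Centre of the slot's mouth in the top of the fixed dark wood key stand, 30 mm above the dresser top. Stand 50 (x) x 70 (y) x 30 mm. Slot along x, 0.8 mm of play on each side of the blade, 26 mm deep: the key's tip stands 4 mm above the dresser top, its head begins 7 mm above the stand.
- case: Fixed grey travel case, closed, 130 (x) x 170 (y) x 60 mm, origin under its middle. On its lid lies a square steel lock plate, 56 x 56 x 5 mm, centred 20 mm from the middle towards the hinge side (-x). A steel bolt at the +x side is drawn back as the lock's core turns.
- lock (a point): Centre of the lock's mouth in the plate's top, 65 mm above the dresser top, z up, axes as the case. Round hole of 16.5 mm, chamfered 4 mm wider all round. Below it on the same vertical axis: two sticky brass discs (tops 5.5 and 11 mm below the mouth, 5 mm thick) and the core (top 16.5 mm below). Each has a slot of 16.5 x 7 mm for the blade.
- lock_wiggle (a point): Top of the upper disc, 5.5 mm below the mouth. The discs' slots start up to 0.55 rad either way from the lock's x axis; the core's slot lies along it. Where the key stops, turn it to and fro (up to 0.6 rad off x), pressing lightly (4 N; keep under 15 N), until it drops in. An entered disc turns with the key (friction 0.04 N m).
- lock_floor (a point): Middle of the core's floor, 28 mm below the mouth. The key is fully home when its tip stands here; its head is then 5 mm above the mouth.
- core (a joint): Turn of the core, rad: 0 at rest, slot along the lock's x axis; grows clockwise seen from above; a quarter turn is 1.57, hard stop at 1.85. A return spring (0.035 N m at 0, 0.145 at a quarter turn) turns it back when let go. The blade has about 0.15 rad of play in the slot, so the key must turn about 0.2 rad farther than the core.
- bowl: Small glass bowl turned upside down, 72 mm wide, 42 mm tall, origin under its centre. Leave alone.
- pacifier_a: Yellow pacifier lying on its shield in the clear tray, 42 mm wide, 38 mm tall, origin under its centre. Leave alone.
- pacifier_b: Pale blue pacifier, same size, also in the clear tray (130 x 200 x 22 mm). Leave alone.
- tongs: Steel tongs lying flat, 200 mm long (x), 40 mm wide, 10 mm tall, origin under the middle. Leave alone.

How it is judged:
By the outcome, as a careful person would: the job done as asked, in the order asked, and still so for the second after the job is handed in, while the arm keeps its last pose, push and grip.
It also fails if it takes over 67 s, if anything falls off the work surface, if the arm or the gripper's body presses on something with over 40 N, if the wrist force passes 120 N, or if a joint passes its speed limit or range.

## Robot

A 6-joint arm with a two-finger parallel gripper is mounted at the origin on the work surface. World frame = base frame: x ahead of the robot, y to its left, z up, the work surface at z = 0. Lengths are in mm, angles in rad, forces in N, time in s.
With the tool pointing down it reaches from about 425 to 925 mm from the base axis. Payload 12.5 kg.
Tool frame: the origin (TCP) lies midway between the tips of the shut fingers; the grasp point (between the pads) lies 19 mm behind it; z points along the fingers, y is the line along which they close (so a half turn about z gives the same grasp; the last joint's range is limited). The gripper opens to 85 mm and grips with 20 to 120 N. Pads are 22 mm wide; open, the fingers measure 114 mm over their backs; the gripper's body (76 mm by 85 mm) begins 54 mm behind the grasp point. The pads swing forward as they close: fully open they stand 13 mm farther back than shut.
Start: joints at [1.101, 0.491, 1.559, -0, 1.092, -0.106], TCP at [222.376, 584.118, 231.327] pointing down, gripper open.
Joint ranges: [-3.1, 3.1], [-0.84, 2.19], [0.05, 2.79], [-1.13, 4.28], [0.06, 2.93], [-2.69, 2.69]. Speed limits (rad/s): [2.22, 2.22, 2.79, 3.14, 3.14, 3.14].

## Interface

Orientations are given as a unit quaternion [x, y, z, w].
In Python, from bench import ctrl gives the robot as it stands.
- The arm moves only by the tool move_arm, never from a script. Its arguments are lists of equal length, an entry for each row: "hand": the closure, from 0 (fully open) to 1 (shut); "dp": the shift along the world's x, y, z in cm, a list of three; "twist": the turn, a rotation vector about the world's x, y, z in degrees, a list of three. A call has 1 to 20 rows; each row is the pose to reach, as a shift and turn from the pose commanded when the call began; what a row does not reach only later rows make up. A row lasts 1/12 s, in which the tool goes at most 41.7 mm and 7.16 degrees, less where a joint would pass 70% of its speed; a pose out of reach is approached as far as the arm can. A call with a gripper value outside its range is refused whole. The fingers move at their own pace and stop on an object; "squeeze" is the grip in N (left out, the last holds). Time passes only in rows, so rows that repeat a pose let the fingers close. It gives the time, the measured TCP pose, the force, the opening and the grip force at its end, in the units of the state.
- ctrl.observe(): the state, without advancing time (a new reading comes with each control period).
- ctrl.read_camera(name): name is "scene" or "top" or "wrist"; returns (picture, depth): 400x640x3 uint8, red, green, blue; 400x640 float32, mm along the optical axis (not along the pixel's ray), 0 where there is no reading.
- ctrl.calibration(name): a dict with "fov_y" (degrees; the focal length in pixels is half the picture's height over the tangent of half this angle, whatever the lens; pixels are square), "cx", "cy" (the principal point, pixels), "rvec" (rotation vector, rad) and "tvec" (3), from world to camera coordinates, as OpenCV has them. Camera axes: x right, y down, z forward; pixel columns grow to the right and rows downward; lengths in mm; the calibration is good to about 2 mm. A picture is of the moment at which its call begins: read the wrist's pose just before it. calibration takes no time and is no camera call; for the wrist camera it gives the pose at the moment of the call.
- ctrl.sign_off(): hands the job in; it is judged then, once.
Trained networks look in the newest picture that a camera, given by its name, has taken for a name from the list of things; names that differ only in an ending like _2 or _b are one class to them, and where a whole thing is asked for, a point or a joint stands for the part that bears it (a point fixed in the world has none). Each returns a list of dicts, best first, with "p" (0 to 1); they miss things now and then, are a little off and sometimes report something else, mostly with a low value. They report only what shows in the picture. A call takes as long as a camera call.
- ctrl.boxes_of(camera, query): "centre" ([column, row] as shares, 0 to 1, of the picture: columns of its width, rows of its height, amid what is visible of it).
- ctrl.masks_of(camera, query): "mask" (400x640 bool, what is visible of it) and "centre" ([column, row] as shares, 0 to 1, of the picture: columns of its width, rows of its height, amid what is visible of it).
The state is a dict: "t": time; "joint_pos": joint angles; "joint_velocities": joint speeds; "joint_efforts": joint torques, N m; "position": TCP position; "orientation": TCP orientation; "wrist_force": force on the tool from outside, world axes, zero at the start; "moment": the same for the moment, N m; "opening": opening from 0.0 (shut) to 1.0 (fully open); "finger_force": force on a finger pad.
Only numpy, scipy, OpenCV 4.12 (cv2) and the standard library are available. Lean on these libraries where they do the work, as an engineer would, in place of code of your own. Each camera call takes 0.05 s, during which the arm holds its last target. There are 200 camera calls.

## Working session

There is one attempt and no reset: what is moved stays moved. The work goes in short steps, Python scripts to look and compute and a tool call to move; the robot and the scene stay as the last step left them, time stands still between calls to the robot, and variables do not carry over. Pictures are saved under pics/ and viewed, at most 10 in all, crops included, and the job is handed in when it is done.

Besides the shell and the picture viewer there is one more tool, called as name(argument=value, ...) on one line, values as JSON. move_arm: Moves the arm, as the interface text tells. Its arguments: {"type":"object","properties":{"hand":{"type":"array"},"dp":{"type":"array"},"twist":{"type":"array"},"squeeze":{"type":"number"}},"required":["hand","dp","twist"]}

```bash
mkdir -p pics
cat > h.py <<'E'
import numpy as np,cv2
from bench import ctrl
def cal(n):
    c=ctrl.calibration(n);f=200/np.tan(np.radians(c["fov_y"])/2)
    R=cv2.Rodrigues(np.array(c["rvec"],float))[0];return f,c["cx"],c["cy"],R,np.array(c["tvec"],float).ravel()
def cloud(n,d,m,c=None):
    f,cx,cy,R,t=c or cal(n);v,u=np.nonzero(m&(d>0));z=d[v,u]
    return (np.c_[(u-cx)*z/f,(v-cy)*z/f,z]-t)@R
def save(n,im): cv2.imwrite(n,np.ascontiguousarray(im[:,:,::-1]))
E
python3 - <<'E'
from h import *
o=ctrl.observe();print(o)
for n in["top","scene"]:
    im,d=ctrl.read_camera(n);save(f"pics/{n}.png",im)
    for q in["key","key_head","stand_slot","case","lock","bowl"]:
        try:
            for r in ctrl.masks_of(n,q)[:2]:
                P=cloud(n,d,r["mask"]);print(n,q,round(r["p"],2),np.round(np.array(r["centre"])*[640,400]),len(P),np.median(P,0).round(1) if len(P) else '',P.min(0).round() if len(P) else '',P.max(0).round() if len(P) else '')
        except Exception as e: print(n,q,e)
E
```

```text
{'t': 0.0, 'joint_pos': array([ 1.10136871e+00,  4.91570022e-01,  1.55945622e+00,  2.65294080e-05,
        1.09170305e+00, -1.05600414e-01]), 'joint_velocities': array([ 4.70099051e-04, -2.08815582e-04,  6.74354596e-04,  1.41735776e-05,
       -4.68246467e-04,  9.09151818e-04]), 'joint_efforts': array([ 1.04535004e-03, -6.18433499e+01, -2.61606538e+01, -1.14087443e-04,
        3.97531840e-03,  2.81467334e-05]), 'position': array([222.27781786, 583.89373506, 230.71890792]), 'orientation': array([ 1.80917920e-01,  9.83498034e-01, -5.41655578e-04, -1.72443098e-04]), 'wrist_force': array([ 0.68547343,  0.09517641, -0.41455624]), 'moment': array([-0.02635767,  0.04090389, -0.0188873 ]), 'finger_force': 0.0, 'opening': 0.9994101559171806}
top key 0.51 [401. 237.] 89 [ 570.9 -181.7   69.7] [ 560. -195.   28.] [ 584. -176.   74.]
top key_head 0.56 [399. 240.] 60 [ 570.4 -181.4   70.7] [ 561. -187.   46.] [ 582. -176.   74.]
top stand_slot 0.89 [394. 240.] 836 [ 569.7 -177.8   30.2] [ 541. -229.   -3.] [ 609. -141.   74.]
top stand_slot 0.49 [241. 211.] 5115 [564.8 177.9  60.3] [482.  77.  -3
[... 310 characters left out ...]
64 [721.1 -49.9  34.8] [694. -84.   0.] [761. -15.  47.]
scene key 0.76 [286. 154.] 233 [ 574.4 -176.8   55.6] [ 514. -262.    0.] [ 587. -172.   72.]
scene key_head 0.65 [282. 156.] 230 [ 574.8 -176.9   55. ] [ 514. -267.   -2.] [ 587. -172.   72.]
scene stand_slot 0.87 [284. 174.] 773 [ 585.8 -158.7   26.3] [ 550. -219.   -0.] [ 605. -140.   32.]
scene case 0.9 [436. 288.] 11831 [591.3 196.9  59.1] [423.  52.  -3.] [658. 288.  67.]
scene lock 0.59 [435. 283.] 11760 [591.5 196.6  59.2] [424.  52.  -3.] [658. 289.  67.]
scene bowl 0.85 [258. 253.] 1362 [737.6 -32.1  28.8] [688. -99.  -3.] [765. -11.  44.]
scene bowl 0.52 [434. 283.] 11655 [591.4 196.5  59.2] [442.  82.  -4.] [658. 289.  67.]
```

View pics/top.png

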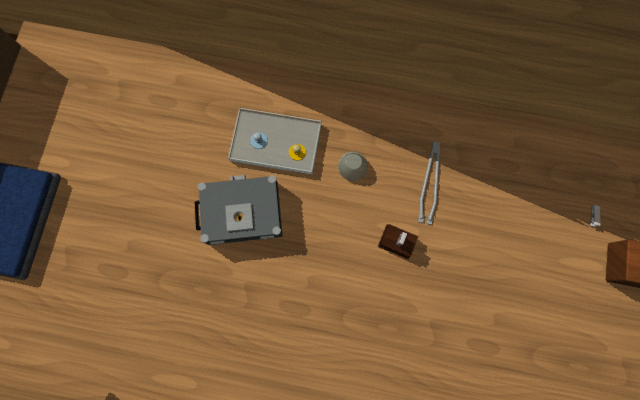

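Run:
```python
from h import *
print(ctrl.calibration("wrist"))
n="top";im,d=ctrl.read_camera(n)
P=cloud(n,d,np.ones_like(d,bool));
def rect(s): 
    r=cv2.minAreaRect(s[:,:2].astype(np.float32));return np.round(r[0],1),np.round(r[1],1),round(r[2],1)
w=(abs(P[:,0]-565)<130)&(abs(P[:,1]-178)<150)
s=P[w&(P[:,2]>56)];print("case",len(s),rect(s))
k=(abs(P[:,0]-572)<60)&(abs(P[:,1]+180)<60)
s=P[k&(abs(P[:,2]-30)<4)];print("stand",rect(s),s.mean(0)); s=P[k&(P[:,2]>55)];print("head",len(s),rect(s),s.mean(0),P[k][:,2].max())
```

```text
{'fov_y': 61.13767639716718, 'cx': 321.1076624570503, 'cy': 206.97965029682476, 'rvec': array([-2.3938052 , -1.65167345, -0.22708517]), 'tvec': array([-625.39379927,  -36.86458805,  378.02206278])}
case 4535 (array([569.4, 177.7]), array([133.2, 172.1]), 17.5)
stand (array([ 573.9, -183.7]), array([70.5, 50.9]), 77.9) [ 572.48360759 -183.05501914   30.73517237]
head 69 (array([ 573. , -183.1]), array([10.2, 24.7]), 74.9) [ 572.22552058 -182.58330918   69.90923251] 75.25436899184403
```

The top view shows the case near (240,209) with its lock hole at (239,216), rotated a few degrees. The stand is at (398,241) with the pale key head at (402,238). The bowl, tray and tongs are clear of both. I'll look at the lock from close by first, since it is on the way.

move_arm(hand=[0,0,0,0,0,0,0,0,0,0,0,0,0,0,0,0], dp=[[32,-40,2],[32,-40,2],[32,-40,2],[32,-40,2],[32,-40,2],[32,-40,2],[32,-40,2],[32,-40,2],[32,-40,2],[32,-40,2],[32,-40,2],[32,-40,2],[32,-40,2],[32,-40,2],[32,-40,2],[32,-40,2]], twist=[[0,0,8],[0,0,8],[0,0,8],[0,0,8],[0,0,8],[0,0,8],[0,0,8],[0,0,8],[0,0,8],[0,0,8],[0,0,8],[0,0,8],[0,0,8],[0,0,8],[0,0,8],[0,0,8]])

```text
t: 2.08
position: [541.7, 184.9, 251.3]
orientation: [0.112, 0.994, 0.0, -0.0]
wrist_force: [-0.2, 0.5, 0.4]
opening: 0.999
finger_force: 0.0
```

```bash
cat >> h.py <<'E'
def rect(s):
    r=cv2.minAreaRect(s[:,:2].astype(np.float32));return np.round(r[0],1),np.round(r[1],1),round(r[2],1)
E
python3 - <<'E'
from h import *
c=cal("wrist");o=ctrl.observe();print("cam",-c[3].T@c[4],"axis",c[3][2],"tcp",o["position"],o["orientation"])
im,d=ctrl.read_camera("wrist");save("pics/w1.png",im)
for q in["lock","case"]:
    for r in ctrl.masks_of("wrist",q)[:2]: print(q,r["p"],np.array(r["centre"])*[640,400],r["mask"].sum())
np.savez("w1.npz",im=im,d=d,R=c[3],t=c[4],k=c[:3])
E
```

```text
cam [476.42326868 199.80106592 393.99031043] axis [ 0.26256647 -0.05925909 -0.96309252] tcp [541.67834571 184.8671626  251.25544649] [ 1.11618719e-01  9.93751077e-01  7.18206586e-05 -2.30275226e-04]
lock 0.63 [325.696 204.48 ] 21756
case 0.84 [328.128 202.6  ] 21720
case 0.67 [281.6  332.88] 827
```

View pics/w1.png

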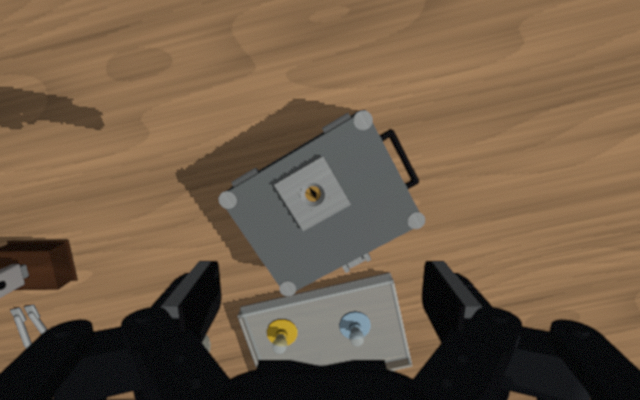

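The wrist view shows the lock plate centred near (312,193), with the hole and the brass disc's slot visible. The case is turned about 25° in the image.

```bash
cat > plate.py <<'E'
from h import *
import sys
def plate(im,d,c,seed,zt=65):
    f,cx,cy,R,t=c
    g=cv2.cvtColor(im,cv2.COLOR_RGB2GRAY); hsv=cv2.cvtColor(im,cv2.COLOR_RGB2HSV)
    m=((g>g[seed[1]-16:seed[1]+17,seed[0]-26:seed[0]+27].max()*0.62)&(hsv[:,:,1]<50)).astype(np.uint8)
    n,l,st,ce=cv2.connectedComponentsWithStats(m)
    best=min([i for i in range(1,n) if st[i,4]>300],key=lambda i:np.hypot(*(ce[i]-seed)))
    print("comp",st[best],ce[best])
    pts=np.argwhere(l==best)[:,::-1]; box=cv2.boxPoints(cv2.minAreaRect(pts.astype(np.float32)))
    def ray(p,zt):
        r=R.T@np.array([(p[0]-cx)/f,(p[1]-cy)/f,1]);C=-R.T@t;return C+r*(zt-C[2])/r[2]
    B=np.array([ray(p,zt) for p in pts]);return rect(B),B.mean(0),ray
if __name__=="__main__":
    a=np.load("w1.npz");c=(*a["k"],a["R"],a["t"])
    r,mn,ray=plate(a["im"],a["d"],c,(312,193));print(r,mn,"hole",ray((313,194),65))
    K=[ray(p,62) for p in[(363,121),(228,200),(288,288),(417,220)]];print(np.round(K,1));print(np.mean(K,0))
    e=[K[0]-K[1],K[3]-K[2],K[2]-K[1],K[3]-K[0]]
    print([(round(np.hypot(*v[:2]),1),round(np.degrees(np.arctan2(v[1],v[0])),1)) for v in e])
    P=cloud("wrist",a["d"],np.ones_like(a["d"],bool),c)
    w=(abs(P[:,0]-565)<100)&(abs(P[:,1]-178)<110)&(P[:,2]>50); print(np.percentile(P[w][:,2],[5,50,90,99]))
E
python3 plate.py
```

```text
comp [  218   110   207   261 27030] [328.73884573 248.80928598]
(array([622.1, 172.1]), array([205.9, 294.3]), 81.9) [616.44136816 176.22638776  65.        ] hole [551.20754117 174.63701085  65.        ]
[[493.  237.   62. ]
 [539.   89.1  62. ]
 [648.5 123.9  62. ]
 [602.3 272.6  62. ]]
[570.67345589 180.61663795  62.        ]
[(np.float64(154.9), np.float64(107.3)), (np.float64(155.7), np.float64(107.2)), (np.float64(114.9), np.float64(17.6)), (np.float64(115.0), np.float64(18.0))]
[ 59.30014512 316.244526   335.89345534 343.10772822]
```

move_arm(hand=[0.3,0.5,0.5,0.5,0.5,0.5,0.5,0.5,0.5,0.5,0.5,0.5,0.5], dp=[[3.1,-36.8,-3],[3.1,-36.8,-3],[3.1,-36.8,-3],[3.1,-36.8,-3],[3.1,-36.8,-3],[3.1,-36.8,-3],[3.1,-36.8,-3],[3.1,-36.8,-3],[3.1,-36.8,-3],[3.1,-36.8,-3],[3.1,-36.8,-3],[3.1,-36.8,-3],[3.1,-36.8,-3]], twist=[[0,0,0],[0,0,0],[0,0,0],[0,0,0],[0,0,0],[0,0,0],[0,0,0],[0,0,0],[0,0,0],[0,0,0],[0,0,0],[0,0,0],[0,0,0]])

```text
t: 3.32
position: [573.4, -182.3, 221.5]
orientation: [0.111, 0.994, 0.0, 0.0]
wrist_force: [0.8, -0.4, -0.6]
opening: 0.501
finger_force: 0.0
```

Run:
```python
from h import *
c=cal("wrist");o=ctrl.observe();print(o["position"],o["orientation"],o["opening"])
im,d=ctrl.read_camera("wrist");save("pics/w2.png",im)
for q in["key","key_head","stand_slot"]:
    for r in ctrl.masks_of("wrist",q)[:1]:
        P=cloud("wrist",d,r["mask"],c);print(q,round(r["p"],2),np.array(r["centre"])*[640,400],r["mask"].sum(),np.median(P,0))
        s=P[P[:,2]>60]; 
        if len(s)>9: print(" top",rect(s),s.mean(0))
        s=P[(abs(P[:,2]-30)<4)]
        if len(s)>9: print(" 30:",rect(s),s.mean(0))
np.savez("w2.npz",im=im,d=d,R=c[3],t=c[4],k=c[:3])
```

```text
[ 573.4285058  -182.27711285  221.53711405] [1.10988338e-01 9.93821699e-01 1.36426834e-04 7.09409947e-06] 0.5010518915809115
key 0.81 [321.024 186.6  ] 384 [ 570.7157333  -180.97083415   70.54086573]
 top (array([ 573.5, -181.7]), array([ 9.9, 26.3]), 77.4) [ 572.46408085 -181.19167563   70.31311107]
key_head 0.72 [325.12 186.32] 371 [ 570.90869359 -180.98194954   70.59236649]
 top (array([ 573.5, -181.7]), array([ 9.9, 26.3]), 77.4) [ 572.43528965 -181.17790064   70.33023259]
stand_slot 0.67 [324.672 170.6  ] 3516 [ 567.49165212 -177.77742801   29.85442092]
 30: (array([ 573.5, -181.5]), array([70. , 50.4]), 77.7) [ 571.99834061 -180.96262005   29.95374324]
```

View pics/w2.png

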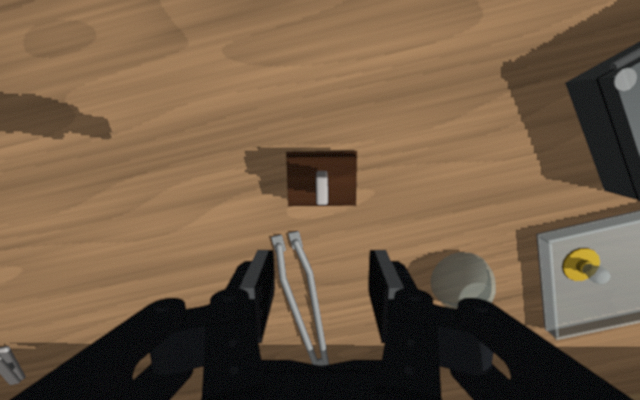

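The key stands in the stand's middle at pixel (322,187), aligned with the tool, and the way is clear. I'll descend and grip at 30 N.

move_arm(hand=[0.5,0.5,0.5,0.5,0.5,0.5,0.5,0.5,1,1,1,1,1,1,1], dp=[[0,0.07,-4],[0,0.07,-8],[0,0.07,-12],[0,0.07,-15],[0,0.07,-17],[0,0.07,-18.1],[0,0.07,-18.1],[0,0.07,-18.1],[0,0.07,-18.1],[0,0.07,-18.1],[0,0.07,-18.1],[0,0.07,-18.1],[0,0.07,-18.1],[0,0.07,-18.1],[0,0.07,-18.1]], twist=[[0,0,0.2],[0,0,0.2],[0,0,0.2],[0,0,0.2],[0,0,0.2],[0,0,0.2],[0,0,0.2],[0,0,0.2],[0,0,0.2],[0,0,0.2],[0,0,0.2],[0,0,0.2],[0,0,0.2],[0,0,0.2],[0,0,0.2]], squeeze=30)

```text
t: 4.77
position: [574.0, -183.2, 41.8]
orientation: [0.11, 0.994, -0.0, 0.001]
wrist_force: [0.6, 2.5, 7.2]
opening: 0.112
finger_force: 32.1
```

move_arm(hand=[1,1,1,1,1,1,1,1], dp=[[0,0,0.7],[0,0,1.5],[0,0,2.4],[0,0,3.4],[0,0,5.5],[0,0,8],[0,0,11],[0,0,11]], twist=[[0,0,0],[0,0,0],[0,0,0],[0,0,0],[0,0,0],[0,0,0],[0,0,0],[0,0,0]])

```text
t: 5.43
position: [575.2, -184.1, 156.5]
orientation: [0.11, 0.994, -0.001, 0.004]
wrist_force: [0.6, 0.3, 0.1]
opening: 0.114
finger_force: 30.9
```

Run:
```python
from h import *
c=cal("wrist");o=ctrl.observe();print(o["position"],o["orientation"],o["opening"],o["wrist_force"])
im,d=ctrl.read_camera("wrist");save("pics/w3.png",im)
```

```text
[ 575.17328333 -184.09401807  156.53136167] [ 0.11009071  0.99391293 -0.00129552  0.00393114] 0.11375929718789694 [0.62223482 0.30416242 0.13646266]
```

View pics/w3.png

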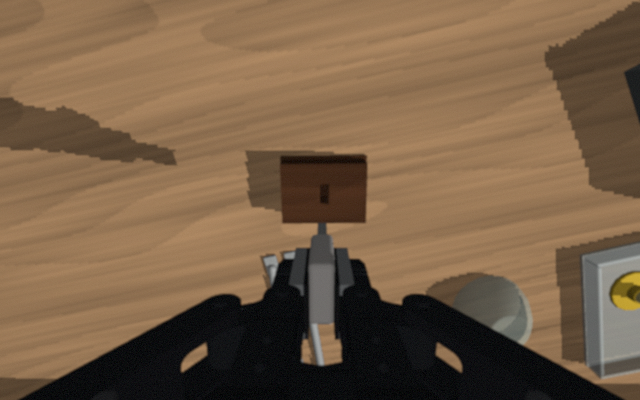

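The key is out, held straight in the pads with its blade at (322,230), and the slot in the stand is empty. Next I'll carry it above the lock, turning 30°.

move_arm(hand=[1,1,1,1,1,1,1,1,1,1,1,1,1,1,1], dp=[[-0.2,3,0],[-0.4,6.5,0],[-0.6,10,0],[-0.8,13.5,0],[-1,17,0],[-1.2,20.5,0],[-1.4,24,0],[-1.6,27.5,0],[-1.8,31,0],[-2,34,0],[-2.2,35.6,0],[-2.2,35.6,0],[-2.2,35.6,0],[-2.2,35.6,0],[-2.2,35.6,0]], twist=[[0,0,3],[0,0,6],[0,0,9],[0,0,12],[0,0,15],[0,0,18],[0,0,21],[0,0,24],[0,0,27],[0,0,30],[0,0,30],[0,0,30],[0,0,30],[0,0,30],[0,0,30]])

```text
t: 6.73
position: [551.5, 171.7, 150.2]
orientation: [-0.15, 0.989, -0.0, -0.0]
wrist_force: [0.7, -0.7, -0.4]
opening: 0.109
finger_force: 30.9
```

Run:
```python
from h import *
from scipy.spatial.transform import Rotation as Ro
c=cal("wrist");o=ctrl.observe();print(o["position"],Ro.from_quat(o["orientation"]).as_matrix().round(4),o["wrist_force"],o["moment"])
im,d=ctrl.read_camera("wrist");cr=cv2.resize(im[150:350,220:460],None,fx=3,fy=3);save("pics/w4.png",cr)
np.savez("w4.npz",im=im,d=d,R=c[3],t=c[4],k=c[:3])
```

```text
[551.46570747 171.72612034 150.2208682 ] [[-9.549e-01 -2.970e-01 -3.000e-04]
 [-2.970e-01  9.549e-01 -1.000e-04]
 [ 4.000e-04  0.000e+00 -1.000e+00]] [ 0.65776278 -0.70760635 -0.38639582] [-0.02250416  0.01129693 -0.00104782]
```

View pics/w4.png

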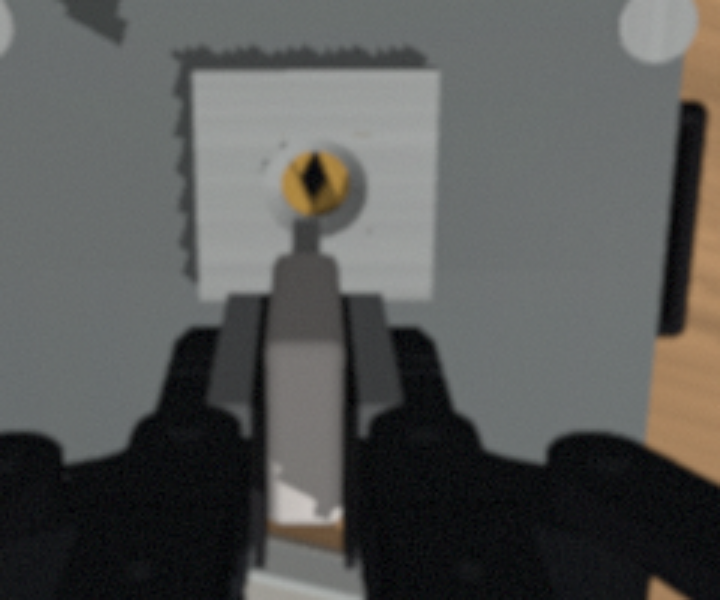

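Close view: the plate is square to the image and the brass disc's hole is at crop (316,187). The blade is just above and left of it, at crop (306,235). I'll compare the two by rays.

Run:
```python
from h import *
a=np.load("w4.npz");f,cx,cy=a["k"];R,t=a["R"],a["t"]
def ray(p,z):
    p=(220+(p[0]-1)/3,150+(p[1]-1)/3);r=R.T@np.array([(p[0]-cx)/f,(p[1]-cy)/f,1]);C=-R.T@t;return C+r*(z-C[2])/r[2]
pl=[ray(p,65) for p in[(193,70),(440,70),(432,298),(198,298)]]
print("plate",np.mean(pl,0),"hole rim",ray((316,187),65),"disc",ray((316,182),60))
T=np.array([551.47,171.73,0]);ey=np.array([-.297,.955,0]);ex=np.array([.955,.297,0])
for n,p,z in[("tip",(306,218),112.4),("headtop bot edge",(305,342),179.4),("head top far",(305,520),179.4),("plate",None,0)]:
    w=ray(p,z) if p else np.mean(pl,0);print(n,w,"x,y rel TCP",(w-T)@ex,(w-T)@ey)
```

```text
plate [551.29316472 173.92756821  65.        ] hole rim [551.13679785 173.94425482  65.        ] disc [551.34304428 174.06900122  60.        ]
tip [544.24525198 169.24369651 112.4       ] x,y rel TCP -7.638066491774213 -0.22866967016116863
headtop bot edge [538.42298416 167.16256221 179.4       ] x,y rel TCP -13.816429150501568 -0.4869393800749552
head top far [562.1909337  174.58571133 179.4       ] x,y rel TCP 11.086637950894657 -0.4569129945732467
plate [551.29316472 173.92756821  65.        ] x,y rel TCP 0.48380006888857724 2.151197717646339
```

move_arm(hand=[1,1,1,1,1,1,1,1,1], dp=[[0.05,0.27,-1],[0.05,0.27,-2.5],[0.05,0.27,-4],[0.05,0.27,-4.6],[0.05,0.27,-4.8],[0.05,0.27,-5],[0.05,0.27,-5.1],[0.05,0.27,-5.2],[0.05,0.27,-5.2]], twist=[[0,0,0],[0,0,0],[0,0,0],[0,0,0],[0,0,0],[0,0,0],[0,0,0],[0,0,0],[0,0,0]])

```text
t: 7.53
position: [552.0, 175.5, 98.7]
orientation: [-0.151, 0.989, 0.0, 0.0]
wrist_force: [0.3, -0.9, -1.3]
opening: 0.115
finger_force: 30.9
```

move_arm(hand=[1,1,1,1], dp=[[0,0,-0.1],[0,0,-0.2],[0,0,-0.2],[0,0,-0.2]], twist=[[0,0,0],[0,0,0],[0,0,0],[0,0,0]])

```text
t: 7.87
position: [552.2, 175.6, 96.9]
orientation: [-0.151, 0.989, 0.0, 0.001]
wrist_force: [0.4, -0.6, 4.5]
opening: 0.108
finger_force: 31.8
```

move_arm(hand=[1,1,1,1,1,1,1,1,1,1], dp=[[0,0,-0.03],[0,0,-0.03],[0,0,-0.03],[0,0,-0.03],[0,0,-0.03],[0,0,-0.03],[0,0,-0.03],[0,0,-0.03],[0,0,-0.03],[0,0,-0.03]], twist=[[0,0,4],[0,0,8],[0,0,12],[0,0,16],[0,0,20],[0,0,24],[0,0,28],[0,0,31],[0,0,31],[0,0,31]])

```text
t: 8.7
position: [551.9, 175.5, 96.0]
orientation: [-0.409, 0.913, 0.0, 0.0]
wrist_force: [-0.5, 0.4, -0.3]
opening: 0.113
finger_force: 30.9
```

move_arm(hand=[1,1,1,1,1,1], dp=[[0,0,-0.1],[0,0,-0.2],[0,0,-0.2],[0,0,-0.2],[0,0,-0.2],[0,0,-0.2]], twist=[[0,0,0],[0,0,-2],[0,0,-4],[0,0,-2],[0,0,0],[0,0,0]])

```text
t: 9.2
position: [551.9, 175.5, 94.0]
orientation: [-0.41, 0.912, 0.0, -0.0]
wrist_force: [-1.1, 0.6, 0.0]
opening: 0.112
finger_force: 30.9
```

In the upper disc. I'll step down to the second disc.

move_arm(hand=[1,1,1,1,1], dp=[[0,0,-0.1],[0,0,-0.2],[0,0,-0.28],[0,0,-0.28],[0,0,-0.28]], twist=[[0,0,0],[0,0,0],[0,0,0],[0,0,0],[0,0,0]])

```text
t: 9.62
position: [552.0, 175.6, 91.6]
orientation: [-0.409, 0.912, -0.0, 0.0]
wrist_force: [-1.7, 0.0, 4.7]
opening: 0.109
finger_force: 31.8
```

move_arm(hand=[1,1,1,1,1,1,1,1,1,1,1,1,1,1,1,1,1,1], dp=[[0,0,-0.03],[0,0,-0.03],[0,0,-0.03],[0,0,-0.03],[0,0,-0.03],[0,0,-0.03],[0,0,-0.03],[0,0,-0.03],[0,0,-0.03],[0,0,-0.03],[0,0,-0.03],[0,0,-0.03],[0,0,-0.03],[0,0,-0.03],[0,0,-0.03],[0,0,-0.03],[0,0,-0.03],[0,0,-0.03]], twist=[[0,0,-4],[0,0,-8],[0,0,-12],[0,0,-16],[0,0,-20],[0,0,-24],[0,0,-28],[0,0,-32],[0,0,-36],[0,0,-40],[0,0,-44],[0,0,-48],[0,0,-52],[0,0,-56],[0,0,-60],[0,0,-62],[0,0,-62],[0,0,-62]])

```text
t: 11.12
position: [552.2, 174.4, 90.9]
orientation: [0.119, 0.993, -0.001, 0.0]
wrist_force: [1.6, -8.5, 0.0]
opening: 0.11
finger_force: 31.2
```

move_arm(hand=[1,1,1,1,1,1], dp=[[0,0,-0.1],[0,0,-0.2],[0,0,-0.2],[0,0,-0.2],[0,0,-0.2],[0,0,-0.2]], twist=[[0,0,0],[0,0,2],[0,0,4],[0,0,6],[0,0,6],[0,0,6]])

```text
t: 11.62
position: [552.1, 174.7, 88.8]
orientation: [0.067, 0.998, -0.0, 0.0]
wrist_force: [1.6, -6.6, 0.3]
opening: 0.11
finger_force: 31.1
```

move_arm(hand=[1,1,1,1,1,1,1,1,1,1,1], dp=[[0,-0.05,0],[0,-0.05,0],[0,-0.05,0],[0,-0.05,0],[0,-0.05,0],[0,-0.05,0],[0,-0.05,-0.1],[0,-0.05,-0.2],[0,-0.05,-0.3],[0,-0.05,-0.3],[0,-0.05,-0.3]], twist=[[0,0,4],[0,0,8],[0,0,12],[0,0,17],[0,0,21],[0,0,25],[0,0,25],[0,0,25],[0,0,25],[0,0,25],[0,0,25]])

```text
t: 12.53
position: [552.1, 174.8, 86.0]
orientation: [-0.15, 0.989, -0.0, 0.0]
wrist_force: [0.8, -5.2, 2.6]
opening: 0.11
finger_force: 31.4
```

move_arm(hand=[1,1,1,1,1,1,1,1,1,1], dp=[[0,-0.05,0],[0,-0.05,-0.05],[0,-0.05,-0.08],[0,-0.05,-0.08],[0,-0.05,-0.08],[0,-0.05,-0.08],[0,-0.05,-0.08],[0,-0.05,-0.08],[0,-0.05,-0.08],[0,-0.05,-0.08]], twist=[[0,0,2],[0,0,5],[0,0,8],[0,0,4],[0,0,0],[0,0,-4],[0,0,-8],[0,0,-4],[0,0,0],[0,0,0]])

```text
t: 13.37
position: [551.6, 174.8, 84.8]
orientation: [-0.152, 0.988, 0.0, -0.0]
wrist_force: [0.3, -0.6, -0.5]
opening: 0.112
finger_force: 31.0
```

move_arm(hand=[1,1,1,1,1,1,1], dp=[[0,0,-0.15],[0,0,-0.3],[0,0,-0.45],[0,0,-0.6],[0,0,-0.75],[0,0,-0.85],[0,0,-0.85]], twist=[[0,0,0],[0,0,0],[0,0,0],[0,0,0],[0,0,0],[0,0,0],[0,0,0]])

```text
t: 13.95
position: [551.8, 174.5, 76.3]
orientation: [-0.151, 0.989, 0.0, -0.0]
wrist_force: [-0.5, 0.2, -0.1]
opening: 0.115
finger_force: 31.0
```

move_arm(hand=[1,1,1,1,1], dp=[[0,0,-0.1],[0,0,-0.2],[0,0,-0.25],[0,0,-0.25],[0,0,-0.25]], twist=[[0,0,0],[0,0,0],[0,0,0],[0,0,0],[0,0,0]])

```text
t: 14.37
position: [552.0, 174.5, 74.8]
orientation: [-0.151, 0.989, 0.0, 0.0]
wrist_force: [-1.9, 0.2, 6.9]
opening: 0.113
finger_force: 32.3
```

Fully home: the floor was felt at the predicted height with about 7 N. Now I'll turn clockwise.

move_arm(hand=[1,1,1,1,1,1,1,1,1,1,1,1], dp=[[0,0,0],[0,0,0],[0,0,0],[0,0,0],[0,0,0],[0,0,0],[0,0,0],[0,0,0],[0,0,0],[0,0,0],[0,0,0],[0,0,0]], twist=[[0,0,-5],[0,0,-10],[0,0,-15],[0,0,-20],[0,0,-25],[0,0,-30],[0,0,-35],[0,0,-40],[0,0,-45],[0,0,-50],[0,0,-50],[0,0,-50]])

```text
t: 15.37
position: [551.9, 173.4, 74.8]
orientation: [0.281, 0.96, -0.001, 0.0]
wrist_force: [-1.5, -9.7, 8.5]
opening: 0.113
finger_force: 32.4
```

```bash
python3 -c "
from h import *
o=ctrl.observe();print(o['position'],o['wrist_force'],o['moment'],o['joint_pos'])"
```

```text
[551.93620886 173.40888204  74.76955609] [-1.52715382 -9.74711058  8.45240957] [-1.8846578   0.38186209  0.12748155] [ 0.1908808   0.62542222  1.81765141 -0.0021694   0.69862351 -0.80851967]
```

move_arm(hand=[1,1,1,1,1,1,1,1,1,1,1,1,1,1], dp=[[0,-0.05,0],[0,-0.1,0],[0,-0.1,0],[0,-0.1,0],[0,-0.1,0],[0,-0.1,0],[0,-0.1,0],[0,-0.1,0],[0,-0.1,0],[0,-0.1,0],[0,-0.1,0],[0,-0.1,0],[0,-0.1,0],[0,-0.1,0]], twist=[[0,0,-5],[0,0,-10],[0,0,-15],[0,0,-20],[0,0,-25],[0,0,-30],[0,0,-35],[0,0,-40],[0,0,-45],[0,0,-50],[0,0,-55],[0,0,-55],[0,0,-55],[0,0,-55]])

```text
t: 16.53
position: [550.7, 172.6, 74.7]
orientation: [0.692, 0.722, -0.001, -0.0]
wrist_force: [-8.2, -8.0, 12.1]
opening: 0.114
finger_force: 33.0
```

Run:
```python
from h import *
o=ctrl.observe();print(o['position'],o['orientation'],o['wrist_force'],o['moment'])
im,d=ctrl.read_camera("wrist");cr=cv2.resize(im[130:350,190:450],None,fx=2.7,fy=2.7);save("pics/w5.png",cr)
im,d=ctrl.read_camera("scene");save("pics/s5.png",im)
```

```text
[550.73187338 172.58868323  74.72517976] [ 6.92183686e-01  7.21719953e-01 -1.39496126e-03 -3.29632024e-04] [-8.16587393 -8.03887796 12.14287531] [-1.50379255  1.43929234  0.21805081]
```

View pics/w5.png

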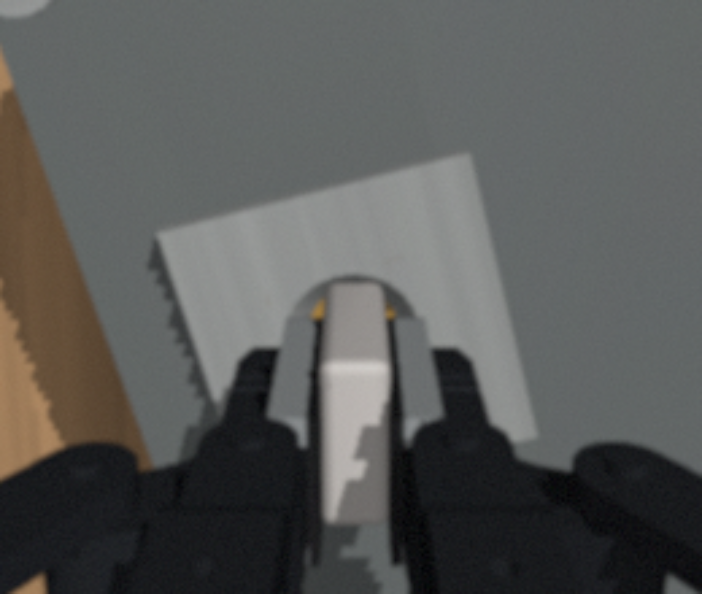

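View pics/s5.png

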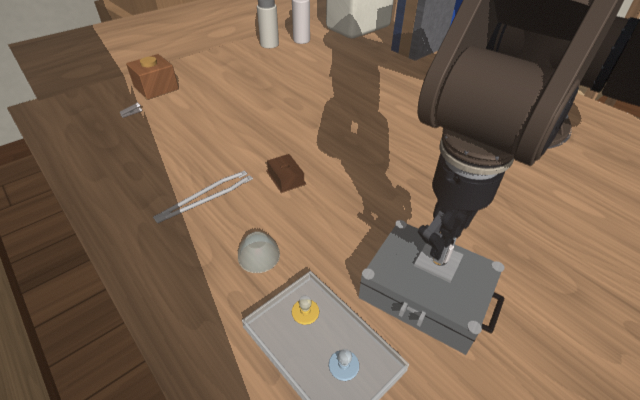

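The wrist crop shows the head still square in the pads at about 105°, with no slip, and low on the mouth. The scene view shows the bowl, pacifiers and tongs undisturbed. I'll relax the side and downward loads a little and check that it holds.

move_arm(hand=[1,1,1,1,1,1,1,1], dp=[[-0.05,-0.05,-0.0],[-0.1,-0.1,0.03],[-0.1,-0.1,0.06],[-0.1,-0.1,0.06],[-0.1,-0.1,0.06],[-0.1,-0.1,0.06],[-0.1,-0.1,0.06],[-0.1,-0.1,0.06]], twist=[[0,0,0],[0,0,0],[0,0,0],[0,0,0],[0,0,0],[0,0,0],[0,0,0],[0,0,0]])

```text
t: 17.3
position: [550.5, 172.4, 74.8]
orientation: [0.692, 0.722, -0.0, -0.0]
wrist_force: [-4.8, -2.5, 5.8]
opening: 0.111
finger_force: 32.0
```

Run:
```python
from h import *
o=ctrl.observe();print(o['t'],o['position'],o['orientation'],o['wrist_force'],o['moment'],o['finger_force'],o['opening'])
```

```text
17.3 [550.54726136 172.39343511  74.75884709] [ 6.92324668e-01  7.21586008e-01 -4.06577474e-04 -1.49471337e-04] [-4.8151596  -2.50935937  5.76615274] [-0.48595387  0.83077487  0.21136803] 31.992103457450867 0.11116411230003326
```

Still home (z 74.8), turned 105°, with a 0.21 N m spring load on it and 6 N pressing down. Handing in.

```bash
python3 -c "
from h import *
print(ctrl.sign_off())"
```

```text
the job is handed in; nothing more can be done
None
```

I handed the job in with the key fully home, turned about 105° clockwise and still held at about 32 N. The core angle and bolt weren't read directly: the spring load points to the core being past a quarter turn. The bowl, pacifiers and tongs were not touched.

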